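# Show the ball in its dish to the webcam

### The arm

A 6-joint arm with a two-finger parallel gripper is mounted at the origin on the work surface. World frame = base frame: x ahead of the robot, y to its left, z up, the work surface at z = 0. Lengths are in m, angles in rad, forces in N, time in s.
With the tool pointing down it reaches from about 0.325 to 0.85 m from the base axis. Payload 4.4 kg.
Tool frame: the origin (TCP) lies midway between the tips of the shut fingers; the grasp point (between the pads) lies 19 mm behind it; z points along the fingers, y is the line along which they close (so a half turn about z gives the same grasp; the last joint's range is limited). The gripper opens to 94 mm and grips with 3 to 60 N. Pads are 16 mm wide; open, the fingers measure 119 mm over their backs; the gripper's body (75 mm by 177 mm) begins 78 mm behind the grasp point.
Start: joints at [-1.355, 0.207, 1.542, -0, 1.393, -0.15], TCP at [0.206, -0.537, 0.205] pointing down, gripper open.
Joint ranges: [-2.73, 2.73], [-0.86, 2.22], [0.23, 2.46], [-1.11, 4.25], [0.08, 2.63], [-2.82, 2.82]. Speed limits (rad/s): [2.79, 2.79, 3.14, 3.14, 3.14, 3.14].

### API

Orientations are given as a unit quaternion [w, x, y, z].
In Python, from station import get_state, grab_frame, camera_model, close_job gives the robot as it stands.
- The arm moves only by the tool arm_command, never from a script. Its argument "deltas" is a list of rows, each a list of 7 numbers: the opening, from 0 (shut) to 1 (fully open), then the shift along the tool's x, y, z each as a share of 0.04 m, from -1 to 1, then the turn, a rotation vector about the tool's x, y, z each as a share of 0.08 rad, from -1 to 1. In form: [[grip, x, y, z, wx, wy, wz], ...]. A call has 1 to 20 rows; each row shifts and turns the commanded pose from where the row before left it, along the tool's axes as they then stand; what a row does not reach is not made up. A row lasts 1/12 s, in which the tool goes at most 41.7 mm and 7.16 degrees, less where a joint would pass 70% of its speed; a pose out of reach is approached as far as the arm can. A call with a number of a shift or a turn outside -1 to 1 is refused whole. A call with a gripper value outside its range is refused whole. The fingers move at their own pace and stop on an object; "grip_force" is the grip in N (left out, the last holds). Time passes only in rows, so rows that do not move let the fingers close. It gives the time, the measured TCP pose, the force, the opening and the grip force at its end, in the units of the state.
- get_state(): the state, without advancing time (a new reading comes with each control period).
- grab_frame(name): name is "scene" or "top" or "wrist"; returns the picture (420x560x3 uint8, red, green, blue); there is no depth.
- camera_model(name): a dict with "fx", "fy", "cx", "cy" (pixels), "rvec" (rotation vector, rad) and "tvec" (3), from world to camera coordinates, as OpenCV has them. Camera axes: x right, y down, z forward; pixel columns grow to the right and rows downward; lengths in m; the calibration is good to about 2 mm. A picture is of the moment at which its call begins: read the wrist's pose just before it. camera_model takes no time and is no camera call; for the wrist camera it gives the pose at the moment of the call.
- close_job(): hands the job in; it is judged then, once.
The state is a dict: "time_s": time; "joint_positions": joint angles; "qvel": joint speeds; "joint_efforts": joint torques, N m; "ee_pos": TCP position; "ee_rot": TCP orientation; "contact_force": force on the tool from outside, world axes, zero at the start; "wrist_torque": the same for the moment, N m; "opening": finger opening in m; "grasp_force": force on a finger pad.
Only numpy, scipy, OpenCV 4.12 (cv2) and the standard library are available. Lean on these libraries where they do the work, as an engineer would, in place of code of your own. Each camera call takes 0.05 s, during which the arm holds its last target. There are 200 camera calls.

### The job

Take the wooden dish by its upright grip, draw it out from under the clear desk shelf without bumping the shelf, lift it and turn it about a quarter turn so that the red ball in it is shown to the webcam: ball straight in front of the lens, at lens height and about 16 cm away, with the grip on the far side of the ball from the webcam, pointing straight away from it. Keep the dish level and the loose ball in the middle of the dish all the way, do not touch the ball or disturb the mug, plant, mouse or webcam. Finish while still holding the dish there, steady in the air.

Things in the scene. Friction and masses are not known exactly. Their poses are not given: they have to be found in the camera images.
- dish: Loose round dish of light wood, 128 mm across, 24 mm high, about 0.14 kg, on the desk under the front of the shelf. Origin: centre of its underside, z up. Inside, a flat black middle 30 mm across, 6 mm above the underside, then a floor rising at 12 degrees to the rim. An arm along its own -x carries the white upright grip, which stands out in front of the shelf towards the robot.
- dish_handle (a point): Grip point of the dish's white upright grip: a block 28 mm along the dish's x, 20 mm along its y, from 2 to 48 mm above the dish's underside. The point is on its mid-line, 28 mm above the underside, 112 mm from the dish's centre along the dish's -x; axes as the dish's. 34 mm clear between grip and rim, bridged by an arm 12 mm wide, top 22 mm up. Pinch the 20 mm width from above.
- ball_center (a point): Centre of the loose red ball, 28 mm across, 30 g, resting on the flat middle of the dish; its centre is then 20 mm above the dish's underside. It starts to roll off the middle if the dish is tilted or jerked.
- riser: Fixed clear acrylic desk shelf, 220 mm deep (its x), 320 mm wide (its y), open at front and back. Board 80 to 88 mm above the desk; side legs along its whole depth, 300 mm apart inside. Notebooks on its rear half, up to 114 mm above the desk. Origin: on the desk under the board's centre; its -x points out of its open front, roughly towards the robot.
- lens (a point): Front of the lens of the fixed webcam, 160 mm above the desk. The webcam is a white bar with a black lens, 90 mm wide, 32 mm high on a thin stand with a round foot 90 mm across, the foot's centre 21 mm behind the lens. The lens looks along this point's -x (level); y is level and sideways, z up.
- mug: White mug, 80 mm across, 90 mm tall, handle towards its +y; leave alone. Origin: centre of its underside.
- plant: Potted plant, clay pot 94 mm across and 75 mm tall, leaves up to about 150 mm; leave alone. Origin: centre of its underside.
- mouse: Grey computer mouse, 105 mm long (its x), 60 mm wide, 34 mm tall; leave alone. Origin: centre of its underside.
Things that resemble listed ones, but are neither listed nor needed, are in the scene too. Of the things shaped like the part that bears lens, the white one is meant. There is more than one size of the dish; the job needs the smaller.

How it is judged:
On the way:
1. the dish is drawn right out in front of the shelf (x of dish in the frame of riser below -0.178 m), for 0.1 s.
At the end, for the whole second after the job is handed in: Fingers hold the dish still in the air, underside 90 mm up or more, level within 7 degrees, ball within 22 mm of its centre. Ball 120 to 200 mm in front of the lens, within 30 mm of its line sideways and in height. Grip beyond the ball, pointing away from the webcam within 14 degrees (x of ball_center in the frame of lens between -0.2 and -0.12 m and y of ball_center in the frame of lens between -0.03 and 0.03 m and z of ball_center in the frame of lens between -0.03 and 0.03 m and angle between the x axis of dish and the x axis of lens, either way round below 0.25 rad and x of dish_handle in the frame of lens below -0.2 m and horizontal distance between ball_center and dish below 0.022 m and height (world z) of dish above 0.09 m and angle between dish's own z axis and vertical below 0.12 rad and linear speed of dish below 0.03 m/s and contact force between the fingers and dish above 1 N and contact force between dish and riser below 0.1 N); the arm keeps its last pose, push and grip.
It fails at once if the ball strays more than 25 mm from the middle of the dish (horizontal distance between ball_center and dish above 0.025 m).
It fails at once if the dish is tilted by more than 10 degrees (angle between dish's own z axis and vertical above 0.175 rad).
It fails at once if the robot touches the ball (contact force between any of the fingers, the arm and ball above 0.2 N).
It fails at once if the shelf or webcam is bumped (contact force between any of dish, the fingers, the arm and riser above 3 N or contact force between any of dish, the fingers, the arm and webcam above 3 N).
It fails at once if the mug, plant or mouse is moved by more than 20 mm (distance of any of mug, plant, mouse from where it was at the start of the episode above 0.02 m).
It also fails if it takes over 54 s, if anything falls off the work surface, if the arm or the gripper's body presses on something with over 40 N, if the wrist force passes 120 N, or if a joint passes its speed limit or range.

## Working session

There is one attempt and no reset: what is moved stays moved. The work goes in short steps, Python scripts to look and compute and a tool call to move; the robot and the scene stay as the last step left them, time stands still between calls to the robot, and variables do not carry over. Pictures are saved under pics/ and viewed, at most 10 in all, crops included, and the job is handed in when it is done.

Besides the shell and the picture viewer there is one more tool, called after ">>>" as name(argument=value, ...) on one line, values as JSON. arm_command: Moves the arm, as the interface text tells. Its arguments: {"type":"object","properties":{"deltas":{"type":"array","items":{"type":"array","items":{"type":"number","minimum":-1,"maximum":1}}},"grip_force":{"type":"number"}},"required":["deltas"]}

```bash
mkdir -p pics; cat > h.py <<'E'
import numpy as np, cv2
from station import *
def cam(n):
    c=camera_model(n);K=np.array([[c['fx'],0,c['cx']],[0,c['fy'],c['cy']],[0,0,1.]])
    R=cv2.Rodrigues(np.array(c['rvec'],float))[0];t=np.array(c['tvec'],float).ravel();return K,R,t
def ray(C,p):
    K,R,t=C;d=R.T@np.linalg.inv(K)@np.array([p[0],p[1],1.]);return -R.T@t,d/np.linalg.norm(d)
def onz(C,p,z):
    o,d=ray(C,p);return o+d*(z-o[2])/d[2]
def tri(C1,p1,C2,p2):
    o1,d1=ray(C1,p1);o2,d2=ray(C2,p2)
    s=np.linalg.lstsq(np.c_[d1,-d2],o2-o1,rcond=None)[0];a=o1+d1*s[0];b=o2+d2*s[1];return (a+b)/2,np.linalg.norm(a-b)
def proj(C,P):
    K,R,t=C;q=K@(R@np.array(P,float)+t);return q[:2]/q[2]
E
python3 - <<'E'
from h import *
for n in ['scene','top']:
    im=grab_frame(n);cv2.imwrite(f'pics/{n}0.png',cv2.resize(im[:,:,::-1],(784,588),interpolation=cv2.INTER_CUBIC));np.save(n+'.npy',im)
    C=cam(n);print(n,C[0][0,0],-C[1].T@C[2],C[1][2])
E
```

```text
scene 413.631901041712 [1.21972451 0.33917937 1.18767954] [-0.51397485 -0.28872623 -0.80775431]
top 450.4288567449925 [ 0.27392996 -0.03880586  1.50429262] [ 0.1963568  -0.01800752 -0.98036714]
```

View pics/scene0.png

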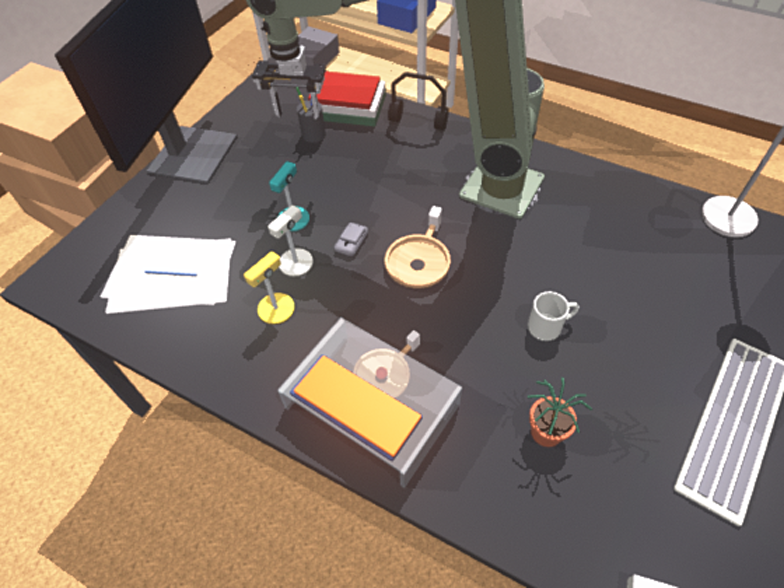

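View pics/top0.png

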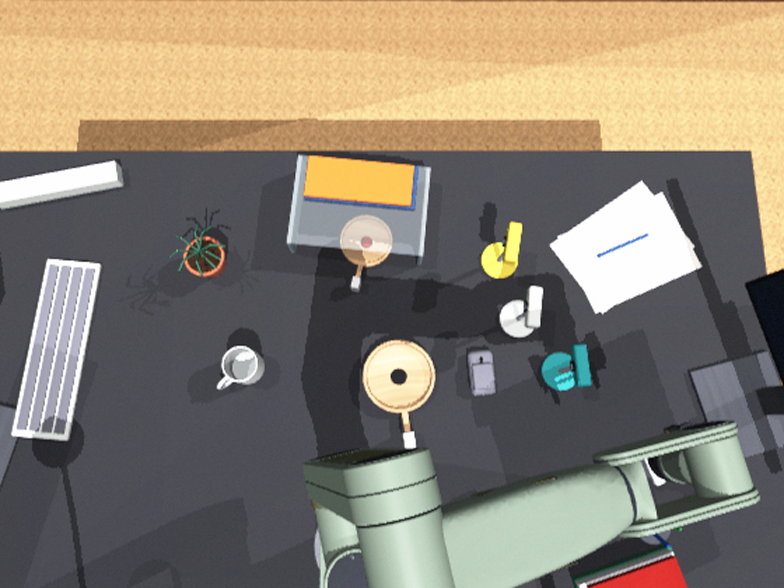

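The scene view shows the small dish with the red ball under the shelf: ball at about (381,374), grip at (413,341). The white webcam is at (287,220) with its foot at (295,263). In the top view the ball is at (367,242), the grip top at (356,280), the shelf front edge runs (290,243)–(423,256), and the webcam bar is at (535,307). The larger dish stands empty in front.

```bash
cat > m.py <<'E'
from h import *
I={n:np.load(n+'.npy') for n in ['scene','top']};C={n:cam(n) for n in I}
def blobs(n,f,box,amin=8):
    x0,y0,x1,y1=[int(v/1.4) for v in box];s=I[n][y0:y1,x0:x1].astype(int)
    r,g,b=s[...,0],s[...,1],s[...,2]
    m=f(r,g,b).astype(np.uint8);k,l,st,c=cv2.connectedComponentsWithStats(m)
    for i in range(1,k):
        if st[i,4]>=amin: print(n,'area',st[i,4],'c',(c[i]+[x0,y0]).round(1),'bb',(st[i,:4]+[x0,y0,0,0]))
    return
W=lambda r,g,b:(np.minimum(np.minimum(r,g),b)>140)&(abs(r-b)<40)
print('ball');Rd=lambda r,g,b:(r>g+45)&(r>b+45)&(r<215)
blobs('scene',Rd,(360,360,400,390));blobs('top',Rd,(350,230,385,255))
print('grip');blobs('scene',W,(395,325,425,360));blobs('top',W,(345,270,370,295))
print('cam');blobs('scene',W,(260,200,320,280));blobs('top',W,(490,280,548,340))
E
python3 - <<'E'
from m import *
for n,b in [('scene',(255,200,325,285)),('top',(490,275,560,345)),('scene',(350,320,430,400)),('top',(330,210,400,300))]:
    x0,y0,x1,y1=[int(v/1.4) for v in b]; print(n,x0,y0,x1,y1)
ims=[]
for n,b in [('scene',(180,140,235,205)),('top',(345,195,400,245)),('scene',(245,225,310,290)),('top',(230,145,295,215))]:
    ims.append(cv2.resize(I[n][b[1]:b[3],b[0]:b[2],::-1],(400,300),interpolation=cv2.INTER_CUBIC))
cv2.imwrite('pics/c1.png',np.vstack([np.hstack(ims[:2]),np.hstack(ims[2:])]))
E
```

```text
ball
scene area 33 c [271.8 265.9] bb [269 263   7   7]
top area 17 c [261.4 172.2] bb [259 170   6   6]
grip
scene area 83 c [294.9 242.1] bb [291 236   9  14]
scene area 9 c [283.2 250.6] bb [282 249   4   4]
scene area 16 c [290.4 255. ] bb [288 253   7   4]
top area 46 c [253.5 201.3] bb [251 197   6   9]
cam
scene area 246 c [202.2 157.1] bb [191 142  24  28]
scene area 381 c [210.6 186.2] bb [199 167  24  30]
top area 690 c [372.9 224.1] bb [357 204  31  37]
scene 182 142 232 203
top 350 196 400 246
scene 250 228 307 285
top 235 150 285 214
```

View pics/c1.png

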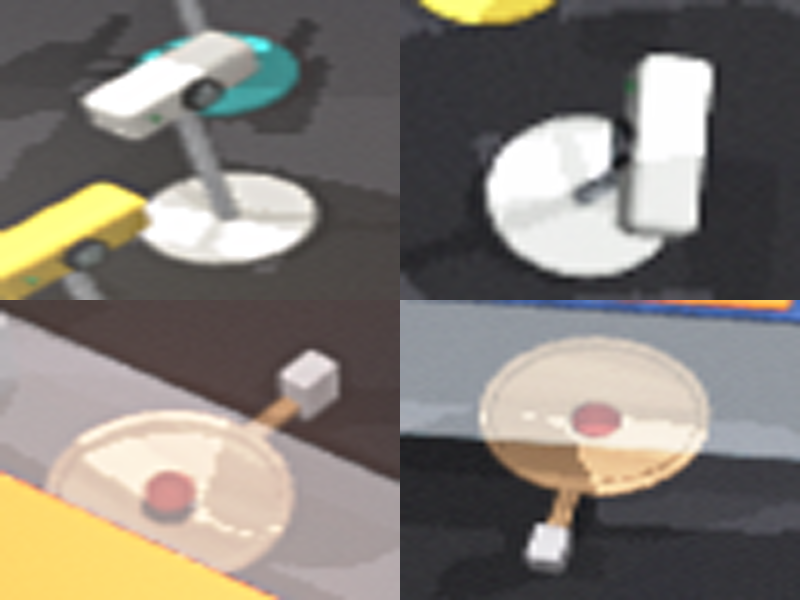

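The crops show the lens facing left in the top view, i.e. world +y: scene px (208.0,160.2), top px (375.3,218). The foot centre is at scene (211.6,187) and top (369.3,227.7). The grip top is at scene (295.7,239.7) and top (254.7,201).

```bash
cat >> m.py <<'E'
E
python3 - <<'E'
from m import *
S,T=C['scene'],C['top']
f=lambda v:np.round(v,4)
print('lens',*map(f,tri(S,(208,160.2),T,(375.3,218))),f(onz(S,(208,160.2),.16)),f(onz(T,(375.3,218),.16)))
print('foot',f(onz(S,(211.6,187),.004)),f(onz(T,(369.3,227.7),.004)))
a,b=onz(T,(387.9,205.8),.176),onz(T,(385.9,234.2),.176);print('bar back',f(a),f(b),f(a-b))
print('ball',*map(f,tri(S,(271.8,265.9),T,(261.4,172.2))),f(onz(S,(271.8,265.9),.02)),f(onz(T,(261.4,172.2),.02)))
print('grip',f(onz(S,(295.7,239.7),.048)),f(onz(T,(254.2,200.5),.048)))
# dish rim ellipse top crop: x 480..710 y 337..495 ; scene crop x 48..293 y 410..577
print('rim',f(onz(T,(230+595/6.15-65.04,145+(416-300)/4.286),.024)))
print('shelf front edge',f(onz(T,(290/1.4,243/1.4),.088)),f(onz(T,(423/1.4,256/1.4),.088)))
# all blobs: mug & mouse & big dish
for n,p,z in [('mug',(243,364),.09),('mouse',(481,372),.03),('plant',(204,258),.075),('bigdish',(399,376),.02),('bigrim',(435,376),.03),('biggrip',(408,439),.06),('yellow foot',(500,260),0),('ylbar',(513,245),.17),('tealbar',(581,365),.17)]:
    print(n,f(onz(T,np.array(p)/1.4,z)))
E
```

```text
ball
scene area 33 c [271.8 265.9] bb [269 263   7   7]
top area 17 c [261.4 172.2] bb [259 170   6   6]
grip
scene area 83 c [294.9 242.1] bb [291 236   9  14]
scene area 9 c [283.2 250.6] bb [282 249   4   4]
scene area 16 c [290.4 255. ] bb [288 253   7   4]
top area 46 c [253.5 201.3] bb [251 197   6   9]
cam
scene area 246 c [202.2 157.1] bb [191 142  24  28]
scene area 381 c [210.6 186.2] bb [199 167  24  30]
top area 690 c [372.9 224.1] bb [357 204  31  37]
lens [ 0.5144 -0.3538  0.1642] 0.0074 [ 0.5106 -0.3528  0.16  ] [ 0.5169 -0.3582  0.16  ]
foot [ 0.5081 -0.3701  0.004 ] [ 0.5119 -0.3732  0.004 ]
bar back [ 0.5513 -0.3946  0.176 ] [ 0.4647 -0.3837  0.176 ] [ 0.0867 -0.0109  0.    ]
ball [ 0.7012 -0.0082  0.0256] 0.0019 [ 0.6984 -0.009   0.02  ] [ 0.7032 -0.0089  0.02  ]
grip [0.5923 0.0217 0.048 ] [0.598  0.0144 0.048 ]
rim [ 0.7025 -0.0101  0.024 ]
shelf front edge [0.6795 0.166  0.088 ] [ 0.6472 -0.1426  0.088 ]
mug [0.3996 0.2639 0.09  ]
mouse [ 0.3826 -0.2771  0.03  ]
plant [0.6477 0.3667 0.075 ]
bigdish [ 0.3754 -0.086   0.02  ]
bigrim [ 0.3741 -0.1694  0.03  ]
biggrip [ 0.2326 -0.1033  0.06  ]
yellow foot [ 0.6594 -0.339   0.    ]
ylbar [ 0.6498 -0.3352  0.17  ]
tealbar [ 0.3856 -0.4677  0.17  ]
```

```bash
cat > g.py <<'E'
from h import *
from scipy.spatial.transform import Rotation as Ro
def go(p,yaw_y):
    "rows-units: total shift in tool axes, and total turn, to bring TCP to p pointing down with tool y at yaw_y (mod pi)"
    s=get_state();q=s['ee_rot'];R=Ro.from_quat([q[1],q[2],q[3],q[0]]).as_matrix()
    y=np.array([np.cos(yaw_y),np.sin(yaw_y),0]); 
    out=[]
    for sg in (1,-1):
        Rt=np.c_[np.cross(sg*y,[0,0,-1]),sg*y,[0,0,-1]]
        out.append(Ro.from_matrix(R.T@Rt).as_rotvec()/.08)
    d=R.T@(np.array(p)-s['ee_pos'])/.04
    print('t',s['time_s'],'p',np.round(s['ee_pos'],4),'q',np.round(s['joint_positions'],3),'F',np.round(s['contact_force'],2),'open',s['opening'],s['grasp_force'])
    print('tool x',R[:,0].round(3),'y',R[:,1].round(3));print('shift units',d.round(3),'turn units',out[0].round(2),'or',out[1].round(2))
E
python3 -c "
from g import *
go([.596,.018,.2],np.radians(90-14.5))"
```

```text
t 0.1 p [ 0.206  -0.536   0.2044] q [-1.355  0.207  1.543 -0.     1.394 -0.15 ] F [ 0.57 -0.67 -0.11] open 0.0940027932328433 0.0
tool x [0.933 0.359 0.   ] y [ 0.359 -0.933 -0.002]
shift units [14.068 -9.433  0.133] turn units [-1.000e-02 -3.000e-02 -3.152e+01] or [-0.03  0.    7.75]
```

>>> arm_command(deltas=[[1,0,0,-0.5,0,0,0],[1,0,0,-0.5,0,0,0],[1,0.78,-0.525,0,0,0,0],[1,0.78,-0.525,0,0,0,0],[1,0.78,-0.525,0,0,0,0],[1,0.78,-0.525,0,0,0,0],[1,0.78,-0.525,0,0,0,0],[1,0.78,-0.525,0,0,0,0],[1,0.78,-0.525,0,0,0,0],[1,0.78,-0.525,0,0,0,0],[1,0.78,-0.525,0,0,0,0],[1,0.78,-0.525,0,0,0,0],[1,0.78,-0.525,0,0,0,0],[1,0.78,-0.525,0,0,0,0],[1,0.78,-0.525,0,0,0,0],[1,0.78,-0.525,0,0,0,0],[1,0.78,-0.525,0,0,0,0],[1,0.78,-0.525,0,0,0,0],[1,0,0,0,0,0,0]])

```text
time_s: 1.68
ee_pos: [0.5539, -0.0386, 0.2447]
ee_rot: [-0.001, 0.983, 0.186, 0.001]
contact_force: [-0.8, 0.3, -0.7]
opening: 0.0941
grasp_force: 0.0
```

>>> arm_command(deltas=[[1,0,0,0,0,0,-0.9],[1,0,0,0,0,0,-0.9],[1,0,0,0,0,0,-0.9],[1,0,0,0,0,0,-0.9],[1,0,0,0,0,0,-0.9],[1,0,0,0,0,0,-0.9],[1,0,0,0,0,0,-0.9],[1,0,0,0,0,0,-0.9],[1,0,0,0,0,0,-0.9],[1,0,0,0,0,0,-0.9],[1,0,0,0,0,0,-0.9],[1,0,0,0,0,0,-0.9],[1,0,0,0,0,0,-0.9],[1,0,0,0,0,0,-0.9],[1,0,0,0,0,0,-0.9],[1,0,0,0,0,0,-0.9],[1,0,0,0,0,0,-0.9],[1,0,0,0,0,0,-0.9],[1,0,0,0,0,0,0]])

```text
time_s: 3.27
ee_pos: [0.551, -0.0446, 0.2449]
ee_rot: [-0.0, 0.674, 0.739, -0.0]
contact_force: [0.3, -0.3, 0.1]
opening: 0.0939
grasp_force: 0.0
```

>>> arm_command(deltas=[[1,0,0,0,0,0,-0.9],[1,0,0,0,0,0,-0.9],[1,0,0,0,0,0,-0.9],[1,0,0,0,0,0,-0.9],[1,0,0,0,0,0,-0.9],[1,0,0,0,0,0,-0.9],[1,0,0,0,0,0,-0.9],[1,0,0,0,0,0,-0.9],[1,0,0,0,0,0,-0.9],[1,0,0,0,0,0,-0.9],[1,0,0,0,0,0,-0.9],[1,0,0,0,0,0,-0.9],[1,0,0,0,0,0,-0.9],[1,0,0,0,0,0,-0.9],[1,0,0,0,0,0,-0.9],[1,0,0,0,0,0,-0.9],[1,0,0,0,0,0,-0.9],[1,0,0,0,0,0,0],[1,0,0,0,0,0,0]])

```text
time_s: 4.85
ee_pos: [0.5514, -0.0444, 0.2452]
ee_rot: [-0.0, 0.129, 0.992, -0.0]
contact_force: [-1.0, 0.3, 0.0]
opening: 0.094
grasp_force: 0.0
```

```bash
python3 - <<'E'
from g import *
go([.596,.018,.11],np.radians(90-14.5))
C=cam('wrist');im=grab_frame('wrist');np.save('w1.npy',im)
import pickle;pickle.dump(C,open('w1.pkl','wb'))
cv2.imwrite('pics/w1.png',im[:,:,::-1]);print(proj(C,(.596,.018,.048)),proj(C,(.7015,-.009,.024)),-C[1].T@C[2])
E
```

```text
t 4.85 p [ 0.5514 -0.0444  0.2452] q [-0.237  0.132  1.546 -0.     1.465 -1.549] F [-1.    0.34  0.03] open 0.09403117171988992 0.0
tool x [-0.967  0.255  0.001] y [ 0.255  0.967 -0.   ]
shift units [-0.683  1.793  3.379] turn units [-0.   -0.01 -0.06] or [-1.000e-02  0.000e+00  3.921e+01]
[339.13890378 210.68338366] [332.92320681 279.09999351] [ 0.47293401 -0.02282461  0.42401075]
```

View pics/w1.png

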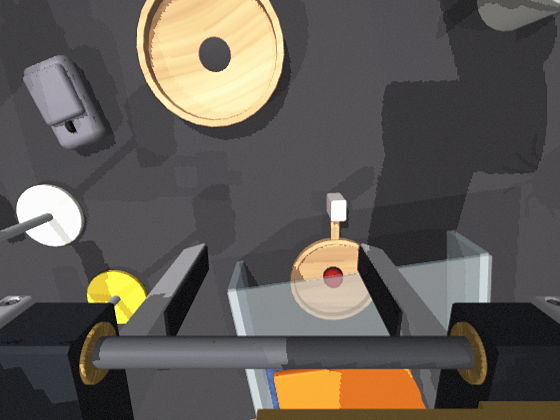

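In the wrist view the white grip is at about (337,208), with its bright top face at its lower end. The ball is at (333,277), the white webcam foot at (50,215), and the shelf's front corners at (230,290) and (490,250).

```bash
python3 - <<'E'
from g import *
import pickle
C=pickle.load(open('w1.pkl','rb'));im=np.load('w1.npy').astype(int)
f=lambda v:np.round(v,4)
def seg(m,x0,y0):
    k,l,st,c=cv2.connectedComponentsWithStats(m.astype(np.uint8));i=1+np.argmax(st[1:,4])
    cn=cv2.findContours((l==i).astype(np.uint8),0,1)[0][0];return c[i]+[x0,y0],st[i],cn+np.array([x0,y0])
for th in (150,200,235):
    s=im[185:230,320:360];c,st,cn=seg(s.min(2)>th,320,185);r=cv2.minAreaRect(cn);print('grip',th,c,st[2:],r,f(onz(C,c,.048)))
s=im[260:295,315:355];c,st,cn=seg((s[...,0]>s[...,1]+60)&(s[...,0]>s[...,2]+60)&(s[...,1]<110),315,260);print('ball',c,st[2:],f(onz(C,c,.02)))
s=im[175:255,5:95];c,st,cn=seg(s.min(2)>140,5,175);e=cv2.fitEllipse(cv2.convexHull(cn));print('foot',e,f(onz(C,e[0],.005)))
for p in [(231,290),(488,250)]: print('shelf',f(onz(C,p,.088)),f(onz(C,p,0)))
print(im[195:226:2,330:348:3].min(2))
E
```

```text
grip 150 [337.21311475 206.88056206] [ 20  29 427] ((337.7636413574219, 206.3978271484375), (29.228242874145508, 17.655437469482422), 80.90972137451172) [0.5905 0.0167 0.048 ]
grip 200 [338.04180064 210.06109325] [ 15  21 311] ((338.0, 210.0), (20.0, 14.0), 90.0) [0.5948 0.0168 0.048 ]
grip 235 [338.09589041 210.26027397] [ 15  21 292] ((338.0, 210.0), (20.0, 14.0), 90.0) [0.5951 0.0168 0.048 ]
ball [331.7962963  272.61111111] [ 17   9 108] [ 0.6932 -0.0082  0.02  ]
foot ((48.60195541381836, 215.09986877441406), (56.685298919677734, 69.62747955322266), 127.48133850097656) [ 0.5119 -0.3747  0.005 ]
shelf [ 0.6477 -0.1342  0.088 ] [ 0.6935 -0.1634  0.    ]
shelf [0.6741 0.1719 0.088 ] [0.7268 0.2229 0.    ]
[[172 171 170 170  90  72]
 [173 172 174 173 172  70]
 [171 174 165 165 170  98]
 [153 253 253 254 254 255]
 [140 253 253 253 253 255]
 [138 253 252 253 253 254]
 [137 253 252 252 252 253]
 [139 253 253 252 253 251]
 [136 253 253 253 253 249]
 [134 253 253 253 252 247]
 [132 253 252 252 252 250]
 [127 253 253 253 253 255]
 [ 76 255 254 255 255 231]
 [ 68 167 173 156 110  47]
 [ 70 112 105  66  45  47]
 [ 61 161 164  64  45  46]]
```

>>> arm_command(deltas=[[1,-0.22,0.587,0,0,0,0],[1,-0.22,0.587,0,0,0,0],[1,-0.22,0.588,0,0,0,0],[1,0,0,0.5,0,0,0],[1,0,0,0.5,0,0,0],[1,0,0,0.5,0,0,0],[1,0,0,0.5,0,0,0],[1,0,0,0.5,0,0,0],[1,0,0,0.5,0,0,0],[1,0,0,0.5,0,0,0],[1,0,0,0.2,0,0,0],[1,0,0,0,0,0,0],[1,0,0,0,0,0,0]])

```text
time_s: 5.98
ee_pos: [0.595, 0.0174, 0.0975]
ee_rot: [-0.0, 0.127, 0.992, -0.0]
contact_force: [0.2, -0.4, 0.9]
opening: 0.0941
grasp_force: 0.0
```

```bash
python3 - <<'E'
from g import *
go([.595,.017,.010],np.radians(90-14.3))
C=cam('wrist');im=grab_frame('wrist');cv2.imwrite('pics/w2.png',im[:,:,::-1]);print(proj(C,(.595,.017,.048)),proj(C,(.703,-.0115,.02)))
E
```

```text
t 5.9833 p [0.595  0.0174 0.0975] q [-0.116  0.355  1.589 -0.     1.198 -1.431] F [ 0.19 -0.44  0.88] open 0.09411035314617096 0.0
tool x [-0.967  0.253  0.   ] y [ 0.253  0.967 -0.   ]
shift units [-0.003 -0.01   2.188] turn units [-0.   -0.   -0.08] or [-1.000e-02  0.000e+00  3.919e+01]
[281.34020796 229.7374681 ] [281.34861383 329.02985797]
```

View pics/w2.png

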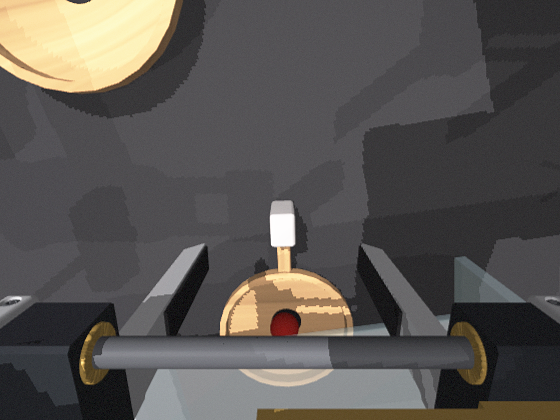

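The wrist view shows the grip top at (283,230), centred between the fingers and square to them. The ball at (286,322) sits in the middle of the dish. Descending to grasp.

>>> arm_command(deltas=[[1,0,0,0.4,0,0,0],[1,0,0,0.4,0,0,0],[1,0,0,0.4,0,0,0],[1,0,0,0.4,0,0,0],[1,0,0,0.3,0,0,0],[1,0,0,0.2,0,0,0],[1,0,0,0.08,0,0,0],[1,0,0,0,0,0,0],[0.35,0,0,0,0,0,0],[0.35,0,0,0,0,0,0],[0.35,0,0,0,0,0,0],[0.35,0,0,0,0,0,0]], grip_force=5)

```text
time_s: 7.03
ee_pos: [0.5956, 0.0174, 0.0111]
ee_rot: [0.001, 0.127, 0.992, 0.0]
contact_force: [0.3, 0.2, 0.4]
opening: 0.0707
grasp_force: 0.0
```

>>> arm_command(deltas=[[0.28,0,0,0,0,0,0],[0.26,0,0,0,0,0,0],[0.24,0,0,0,0,0,0],[0.22,0,0,0,0,0,0],[0.2,0,0,0,0,0,0],[0.18,0,0,0,0,0,0],[0.1,0,0,0,0,0,0],[0,0,0,0,0,0,0],[0,0,0,0,0,0,0]])

```text
time_s: 7.78
ee_pos: [0.595, 0.0175, 0.0102]
ee_rot: [-0.0, 0.127, 0.992, 0.0]
contact_force: [-0.3, -0.9, 0.7]
opening: 0.0203
grasp_force: 5.0
```

>>> arm_command(deltas=[[0,0,0,0,0,0,0],[0,0,0,0,0,0,0],[0,0,0,0,0,0,0]], grip_force=25)

```text
time_s: 8.03
ee_pos: [0.5949, 0.0174, 0.0102]
ee_rot: [-0.0, 0.127, 0.992, -0.0]
contact_force: [-0.6, -0.1, -0.4]
opening: 0.0202
grasp_force: 24.8
```

>>> arm_command(deltas=[[0,0,0,0,0,0,0],[0,0,0,0,0,0,0],[0,0,0,0,0,0,0]], grip_force=55)

```text
time_s: 8.28
ee_pos: [0.595, 0.0175, 0.0102]
ee_rot: [0.0, 0.127, 0.992, 0.0]
contact_force: [0.3, -0.1, -1.1]
opening: 0.0192
grasp_force: 54.8
```

```bash
python3 - <<'E'
from g import *
go([.595,.017,.020],np.radians(90-14.3))
C=cam('wrist');im=grab_frame('wrist');cv2.imwrite('pics/w3.png',im[:,:,::-1])
E
```

```text
t 8.2833 p [0.595  0.0175 0.0102] q [-0.116  0.473  1.633  0.     1.036 -1.432] F [ 0.34 -0.11 -1.11] open 0.019206084834944927 54.79938089847565
tool x [-0.968  0.252 -0.   ] y [0.252 0.968 0.   ]
shift units [-0.003 -0.012 -0.244] turn units [ 0.    0.   -0.06] or [ 0.   -0.   39.21]
```

View pics/w3.png

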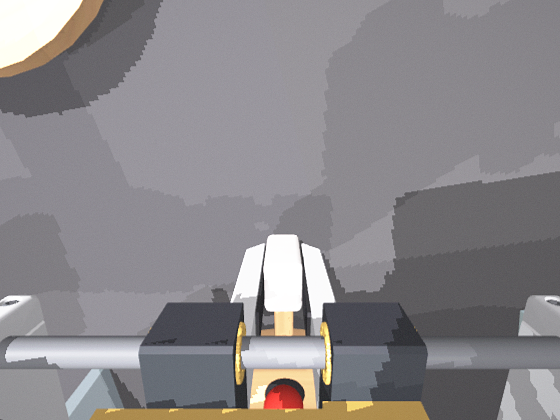

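The grip is held between the pads, and the ball at (285,393) is central. Lifting slightly to test the hold.

>>> arm_command(deltas=[[0,0,0,-0.02,0,0,0],[0,0,0,-0.04,0,0,0],[0,0,0,-0.05,0,0,0],[0,0,0,-0.05,0,0,0],[0,0,0,-0.05,0,0,0],[0,0,0,-0.05,0,0,0],[0,0,0,-0.03,0,0,0],[0,0,0,-0.02,0,0,0],[0,0,0,0,0,0,0],[0,0,0,0,0,0,0]])

```text
time_s: 9.17
ee_pos: [0.595, 0.0175, 0.0227]
ee_rot: [0.0, 0.127, 0.992, 0.0]
contact_force: [0.5, -0.5, -1.6]
opening: 0.0195
grasp_force: 54.8
```

```bash
python3 - <<'E'
from g import *
go([.595,.017,.020],np.radians(90-14.3))
w=grab_frame('wrist');s=grab_frame('scene')[200:320,190:350]
a=cv2.resize(w[220:,130:430,::-1],(400,267));b=cv2.resize(s[:,:,::-1],(400,300),interpolation=cv2.INTER_CUBIC)[:267]
cv2.imwrite('pics/c4.png',np.hstack([a,b]))
E
```

```text
t 9.1667 p [0.595  0.0175 0.0227] q [-0.116  0.454  1.629  0.     1.058 -1.432] F [ 0.52 -0.52 -1.64] open 0.019508866261300373 54.80243682861328
tool x [-0.968  0.252 -0.   ] y [0.252 0.968 0.   ]
shift units [-0.003 -0.011  0.068] turn units [ 0.    0.   -0.07] or [ 0.  -0.  39.2]
```

View pics/c4.png

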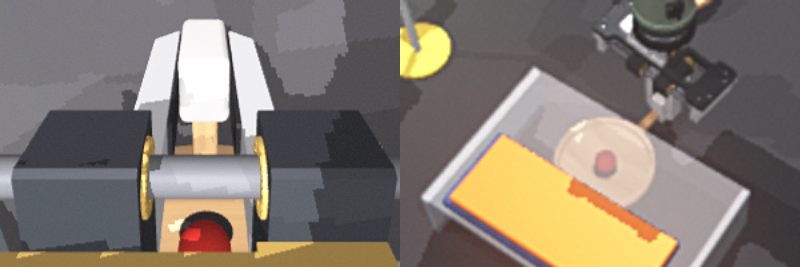

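The force of -1.6 N matches the dish's weight, and the ball sits centrally over the black middle in both views. Drawing out along tool x.

>>> arm_command(deltas=[[0,0.02,0,0,0,0,0],[0,0.04,0,0,0,0,0],[0,0.07,0,0,0,0,0],[0,0.1,0,0,0,0,0],[0,0.12,0,0,0,0,0],[0,0.14,0,0,0,0,0],[0,0.15,0,0,0,0,0],[0,0.15,0,0,0,0,0],[0,0.15,0,0,0,0,0],[0,0.15,0,0,0,0,0],[0,0.15,0,0,0,0,0],[0,0.15,0,0,0,0,0],[0,0.15,0,0,0,0,0],[0,0.15,0,0,0,0,0],[0,0.15,0,0,0,0,0],[0,0.15,0,0,0,0,0],[0,0.15,0,0,0,0,0],[0,0.15,0,0,0,0,0],[0,0.15,0,0,0,0,0],[0,0.15,0,0,0,0,0]])

```text
time_s: 10.93
ee_pos: [0.4942, 0.0437, 0.0227]
ee_rot: [0.0, 0.127, 0.992, -0.0]
contact_force: [0.6, -0.3, -2.2]
opening: 0.0198
grasp_force: 54.8
```

>>> arm_command(deltas=[[0,0.15,0,0,0,0,0],[0,0.15,0,0,0,0,0],[0,0.15,0,0,0,0,0],[0,0.14,0,0,0,0,0],[0,0.12,0,0,0,0,0],[0,0.1,0,0,0,0,0],[0,0.07,0,0,0,0,0],[0,0.04,0,0,0,0,0],[0,0.02,0,0,0,0,0],[0,0,0,0,0,0,0],[0,0,0,0,0,0,0],[0,0,0,0,0,0,0]])

```text
time_s: 11.93
ee_pos: [0.4587, 0.053, 0.0227]
ee_rot: [0.0, 0.127, 0.992, 0.0]
contact_force: [-0.2, -0.7, -0.9]
opening: 0.0197
grasp_force: 54.8
```

```bash
python3 - <<'E'
from g import *
go([.5475,-.083,.150],np.radians(90-97.2))
w=grab_frame('wrist');s=grab_frame('scene')[150:285,200:380]
a=cv2.resize(w[220:,130:430,::-1],(400,300));b=cv2.resize(s[:,:,::-1],(400,300),interpolation=cv2.INTER_CUBIC)
cv2.imwrite('pics/c5.png',np.hstack([a,b]))
E
```

```text
t 11.9333 p [0.4587 0.053  0.0227] q [-0.073  0.215  1.964 -0.     0.962 -1.389] F [-0.16 -0.69 -0.93] open 0.01965607343445312 54.802390336990356
tool x [-0.968  0.252 -0.   ] y [0.252 0.968 0.   ]
shift units [-3.007 -2.73  -3.181] turn units [ 0.    0.   18.02] or [ -0.     0.   -21.25]
```

View pics/c5.png

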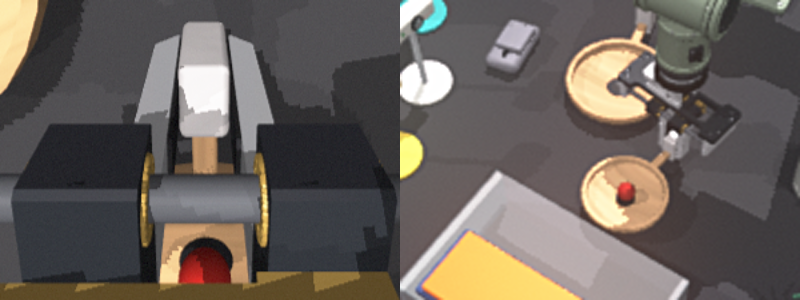

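The dish is out in front of the shelf, level, with the ball at (625,190) of the crop in its middle. Lifting, then turning.

>>> arm_command(deltas=[[0,0,0,-0.02,0,0,0],[0,0,0,-0.04,0,0,0],[0,0,0,-0.07,0,0,0],[0,0,0,-0.1,0,0,0],[0,0,0,-0.12,0,0,0],[0,0,0,-0.14,0,0,0],[0,0,0,-0.15,0,0,0],[0,0,0,-0.15,0,0,0],[0,0,0,-0.15,0,0,0],[0,0,0,-0.15,0,0,0],[0,0,0,-0.15,0,0,0],[0,0,0,-0.15,0,0,0],[0,0,0,-0.15,0,0,0],[0,0,0,-0.15,0,0,0],[0,0,0,-0.15,0,0,0],[0,0,0,-0.15,0,0,0],[0,0,0,-0.15,0,0,0],[0,0,0,-0.15,0,0,0],[0,0,0,-0.15,0,0,0],[0,0,0,-0.15,0,0,0]])

```text
time_s: 13.7
ee_pos: [0.4583, 0.053, 0.1268]
ee_rot: [-0.0, 0.127, 0.992, 0.0]
contact_force: [0.4, 1.0, -2.0]
opening: 0.0199
grasp_force: 54.8
```

>>> arm_command(deltas=[[0,0,0,-0.14,0,0,0],[0,0,0,-0.13,0,0,0],[0,0,0,-0.12,0,0,0],[0,0,0,-0.1,0,0,0],[0,0,0,-0.07,0,0,0],[0,0,0,-0.04,0,0,0],[0,0,0,-0.02,0,0,0],[0,0,0,0,0,0,0],[0,0,0,0,0,0,0]])

```text
time_s: 14.45
ee_pos: [0.4582, 0.0531, 0.1508]
ee_rot: [-0.0, 0.127, 0.992, -0.0]
contact_force: [-0.4, 0.2, -2.5]
opening: 0.0195
grasp_force: 54.8
```

>>> arm_command(deltas=[[0,0,0,0,0,0,0.05],[0,0,0,0,0,0,0.1],[0,0,0,0,0,0,0.15],[0,0,0,0,0,0,0.2],[0,0,0,0,0,0,0.25],[0,0,0,0,0,0,0.3],[0,0,0,0,0,0,0.35],[0,0,0,0,0,0,0.4],[0,0,0,0,0,0,0.4],[0,0,0,0,0,0,0.4],[0,0,0,0,0,0,0.4],[0,0,0,0,0,0,0.4],[0,0,0,0,0,0,0.4],[0,0,0,0,0,0,0.4],[0,0,0,0,0,0,0.4],[0,0,0,0,0,0,0.4],[0,0,0,0,0,0,0.4],[0,0,0,0,0,0,0.4],[0,0,0,0,0,0,0.4],[0,0,0,0,0,0,0.4]])

```text
time_s: 16.12
ee_pos: [0.4584, 0.0531, 0.1511]
ee_rot: [0.0, 0.383, 0.924, 0.0]
contact_force: [-0.2, -0.0, -2.6]
opening: 0.0197
grasp_force: 54.8
```

>>> arm_command(deltas=[[0,0,0,0,0,0,0.4],[0,0,0,0,0,0,0.4],[0,0,0,0,0,0,0.4],[0,0,0,0,0,0,0.4],[0,0,0,0,0,0,0.4],[0,0,0,0,0,0,0.4],[0,0,0,0,0,0,0.4],[0,0,0,0,0,0,0.4],[0,0,0,0,0,0,0.4],[0,0,0,0,0,0,0.4],[0,0,0,0,0,0,0.4],[0,0,0,0,0,0,0.4],[0,0,0,0,0,0,0.4],[0,0,0,0,0,0,0.4],[0,0,0,0,0,0,0.4],[0,0,0,0,0,0,0.4],[0,0,0,0,0,0,0.4],[0,0,0,0,0,0,0.4],[0,0,0,0,0,0,0.4],[0,0,0,0,0,0,0.4]])

```text
time_s: 17.78
ee_pos: [0.4585, 0.0532, 0.1511]
ee_rot: [0.0, 0.654, 0.757, 0.0]
contact_force: [0.3, 0.0, -1.7]
opening: 0.0194
grasp_force: 54.8
```

>>> arm_command(deltas=[[0,0,0,0,0,0,0.4],[0,0,0,0,0,0,0.4],[0,0,0,0,0,0,0.35],[0,0,0,0,0,0,0.3],[0,0,0,0,0,0,0.25],[0,0,0,0,0,0,0.2],[0,0,0,0,0,0,0.15],[0,0,0,0,0,0,0.1],[0,0,0,0,0,0,0.05],[0,0,0,0,0,0,0],[0,0,0,0,0,0,0],[0,0,0,0,0,0,0]])

```text
time_s: 18.78
ee_pos: [0.4584, 0.0531, 0.1511]
ee_rot: [-0.0, 0.717, 0.697, 0.0]
contact_force: [-0.1, 0.2, -1.3]
opening: 0.0196
grasp_force: 54.8
```

```bash
python3 - <<'E'
from g import *
go([.5475,-.083,.150],np.radians(90-97.2))
E
```

```text
t 18.7833 p [0.4584 0.0531 0.1511] q [-0.073  0.017  1.87   0.     1.255 -0.045] F [-0.09  0.22 -1.33] open 0.019649751326851716 54.802443981170654
tool x [0.028 1.    0.   ] y [ 1.    -0.028  0.   ]
shift units [-3.338  2.322  0.026] turn units [ 0.   -0.    1.22] or [  0.     0.   -38.05]
```

>>> arm_command(deltas=[[0,-0.022,0.016,0,0,0,0],[0,-0.045,0.031,0,0,0,0],[0,-0.068,0.047,0,0,0,0],[0,-0.09,0.063,0,0,0,0],[0,-0.112,0.078,0,0,0,0],[0,-0.135,0.094,0,0,0,0],[0,-0.15,0.104,0,0,0,0],[0,-0.15,0.104,0,0,0,0],[0,-0.15,0.104,0,0,0,0],[0,-0.15,0.104,0,0,0,0],[0,-0.15,0.104,0,0,0,0],[0,-0.15,0.104,0,0,0,0],[0,-0.15,0.104,0,0,0,0],[0,-0.15,0.104,0,0,0,0],[0,-0.15,0.104,0,0,0,0],[0,-0.15,0.104,0,0,0,0],[0,-0.15,0.104,0,0,0,0],[0,-0.15,0.104,0,0,0,0]])

```text
time_s: 20.28
ee_pos: [0.5193, -0.0401, 0.151]
ee_rot: [-0.0, 0.717, 0.697, -0.0]
contact_force: [-0.1, 0.7, -1.4]
opening: 0.0195
grasp_force: 54.8
```

>>> arm_command(deltas=[[0,-0.15,0.104,0,0,0,0],[0,-0.15,0.104,0,0,0,0],[0,-0.15,0.104,0,0,0,0],[0,-0.15,0.104,0,0,0,0],[0,-0.135,0.094,0,0,0,0],[0,-0.112,0.078,0,0,0,0],[0,-0.09,0.063,0,0,0,0],[0,-0.068,0.047,0,0,0,0],[0,-0.045,0.031,0,0,0,0],[0,-0.022,0.016,0,0,0,0],[0,0,0,0,0,0,0]])

```text
time_s: 21.2
ee_pos: [0.5475, -0.0833, 0.151]
ee_rot: [-0.0, 0.717, 0.697, 0.0]
contact_force: [-0.6, -0.3, -2.2]
opening: 0.0195
grasp_force: 54.8
```

>>> arm_command(deltas=[[0,0,0,0,0,0,0.05],[0,0,0,0,0,0,0.1],[0,0,0,0,0,0,0.15],[0,0,0,0,0,0,0.2],[0,0,0,0,0,0,0.22],[0,0,0,0,0,0,0.2],[0,0,0,0,0,0,0.15],[0,0,0,0,0,0,0.1],[0,0,0,0,0,0,0.05],[0,0,0,0,0,0,0],[0,0,0,0,0,0,0],[0,0,0,0,0,0,0]])

```text
time_s: 22.2
ee_pos: [0.5474, -0.0833, 0.151]
ee_rot: [-0.0, 0.75, 0.661, -0.0]
contact_force: [0.2, 0.6, -1.6]
opening: 0.0197
grasp_force: 54.8
```

```bash
python3 - <<'E'
from g import *
go([.5475,-.083,.150],np.radians(90-97.2))
s=grab_frame('scene');t=grab_frame('top');S,T=cam('scene'),cam('top')
P=[]
for n,im,C in (('scene',s,S),('top',t,T)):
    r,g,b=[im[...,i].astype(int) for i in range(3)]
    u=proj(C,(.5335,-.194,.16));print(n,'expected',u)
    x,y=u.astype(int);m=((r>g+70)&(r>b+70)&(g<90))[y-25:y+25,x-25:x+25]
    k,l,st,c=cv2.connectedComponentsWithStats(m.astype(np.uint8))
    if k>1:
        i=1+np.argmax(st[1:,4]);P.append(c[i]+[x-25,y-25]);print(P[-1],st[i])
if len(P)==2: print('ball',tri(S,P[0],T,P[1]))
a=cv2.resize(s[100:220,170:330,::-1],(400,300),interpolation=cv2.INTER_CUBIC)
b=cv2.resize(t[150:270,240:400,::-1],(400,300),interpolation=cv2.INTER_CUBIC)
cv2.imwrite('pics/c6.png',np.hstack([a,b]))
E
```

```text
t 22.2 p [ 0.5474 -0.0833  0.151 ] q [-0.307  0.213  1.652  0.     1.277 -0.182] F [ 0.15  0.59 -1.6 ] open 0.019703440658255973 54.8024046421051
tool x [0.125 0.992 0.   ] y [ 0.992 -0.125 -0.   ]
shift units [0.007 0.001 0.026] turn units [-0. -0.  0.] or [  0.    -0.   -39.27]
scene expected [244.71725001 181.44758865]
[244.75  179.875] [24 22  5  6 16]
top expected [321.31335691 212.90824739]
[320.86885246 212.72131148] [21 22  9  9 61]
ball (array([ 0.53290026, -0.19245203,  0.16793325]), np.float64(0.001538459767385174))
```

View pics/c6.png

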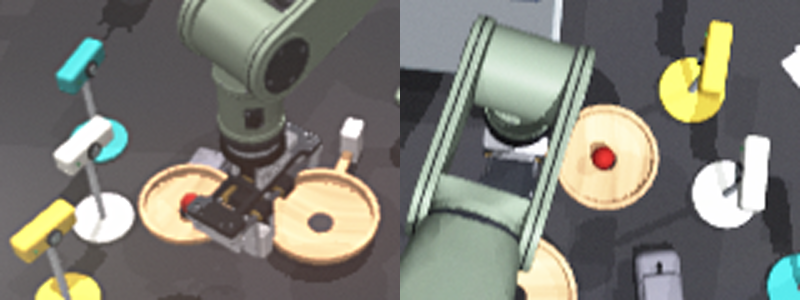

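The ball triangulates to (0.533, -0.192, ~0.165), on target and centred in the level dish. The grip points away from the webcam, and everything is steady.

```bash
python3 -c "
from station import *
print(close_job())"
```

```text
the job is handed in; nothing more can be done
None
```

I handed the job in at about 22 s, with the arm still holding the dish steady: the ball measured about 16 cm straight in front of the white webcam's lens and within about 1 cm of lens height, with the grip pointing away. The verdict was not shown.

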